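# Tighten the phone clamp until its ratchet knob slips

### The job

A phone with a freshly glued screen lies in one of the two press clamps on the bench. Turn the knob of that clamp clockwise, seen from above, until its foot presses on the phone and the ratchet in the knob slips for at least two clicks (20 degrees of slip in all), then let go of it. Leave the phone where it lies and do not turn the knob of the empty clamp.

Things in the scene. Friction and masses are not known exactly. Their poses are not given: they have to be found in the camera images.
- phone_knob (a point): Centre of the black round fluted knob (37 mm across, 36 mm high, axis upright) on top of the clamp that holds the phone; 117 mm above the bench, 16 mm below the knob's rim. Grip from above at any yaw. The knob keeps its height. Below it: a 22 mm steel collar, 13 mm high, then the clamp's arm, top 84 mm above the bench. A 12 mm pin end stands 2 mm proud of the knob.
- phone_ratchet (a joint): Slip of that knob on its screw in rad: 0 at the start, grows as it slips clockwise (seen from above); a click is 0.175 rad. Knob and screw turn together (0.05 N m) 0.2 to 0.65 rad until the foot touches the phone and some 0.1 rad more; then the knob slips at a steady 0.12 N m. More slip does no harm: one turn of 1.3 rad is enough.
- phone_foot: Pressing foot of that clamp: rubber-soled steel disc, 40 mm across, below the arm on the knob's axis; origin at the centre of its underside, z up. It does not turn; it comes down 4 mm for each rad that the screw turns clockwise, and starts about 1 to 2.5 mm above the phone.
- phone: Loose black phone, 142 x 69 x 8 mm, lying face up on the cork mat (14 mm above the bench) of the clamp, below the foot; its long side (own x) runs across the clamp and stands out on both sides of the arm. Origin at the centre of its underside.
- empty_knob (a point): The same point on the knob of the second clamp, of the same shape and size, which is empty; not to be turned.
- empty_screw (a joint): Turn of the empty clamp's screw in rad, positive clockwise seen from above; 0.3 at the start.
Things that resemble listed ones, but are neither listed nor needed, are in the scene too. Several things have the shape of the phone; the one meant has the colours described above.

How it is judged:
At the end, for the whole second after the job is handed in: The ratchet of the knob on the phone's clamp has slipped by at least two clicks (rule: more than 0.33 rad), the foot still presses on the phone with more than 4 N, and the phone lies within 15 mm of where it was (value of joint phone_ratchet above 0.33 rad and contact force between phone_foot and phone above 4 N and distance of phone from where it was at the start of the episode below 0.015 m); the robot touches nothing.
It fails at once if the empty clamp's screw is turned by more than 0.2 rad (value of joint empty_screw above 0.5 rad or value of joint empty_screw below 0.1 rad).
It fails at once if the phone is pushed more than 20 mm from its place (distance of phone from where it was at the start of the episode above 0.02 m).
It also fails if it takes over 35 s, if anything falls off the work surface, if the arm or the gripper's body presses on something with over 40 N, if the wrist force passes 120 N, or if a joint passes its speed limit or range.

### The arm

A 7-joint arm with a two-finger parallel gripper is mounted at the origin on a cart in front of the work surface, level with it; the furniture and walls round the work are solid. World frame = base frame: x ahead of the robot, y to its left, z up, the work surface at z = 0. Lengths are in m, angles in rad, forces in N, time in s.
With the tool pointing down it reaches from about 0.4 to 0.9 m from the base axis. Payload 5.5 kg.
Tool frame: the origin (TCP) lies midway between the tips of the shut fingers; the grasp point (between the pads) lies 19 mm behind it (manip.grip_depth is the distance from the TCP to the grasp point, in m); z points along the fingers, y is the line along which they close (so a half turn about z gives the same grasp; the last joint's range is limited). The gripper opens to 92 mm and grips with 3 to 60 N. Pads are 19 mm wide; open, the fingers measure 130 mm over their backs; the gripper's body (75 mm by 190 mm) begins 47 mm behind the grasp point.
Start: joints at [1.54, 0.501, -0.427, 1.55, 0.221, 1.138, -0.21], TCP at [0.188, -0.622, 0.227] pointing down, gripper open.
Joint ranges: [-2.88, 2.88], [-0.31, 2.03], [-1.54, 1.56], [0.2, 2.42], [-1.41, 4.55], [0.19, 2.02], [-2.57, 2.57]. Speed limits (rad/s): [2.57, 2.57, 3.14, 3.14, 3.14, 3.14, 3.14].

### API

Orientations are given as a unit quaternion [x, y, z, w].
In Python, from bench import manip, effector, viewer gives the robot as it stands. Calls block until the motion is done:
- manip.move_pose(position, orientation): joint-space move of the TCP to a pose.
- manip.servo_line(position, ori=None, vel=0.15): straight line of the TCP; ori=None keeps the orientation; vel is the mean speed in m/s.
- manip.movej(angles): joint-space move.
- effector.open_jaws() and effector.close(f_grip=None): open the fingers fully, or close them until they stop; f_grip is the grip in N (None keeps the last).
- manip.sleep(seconds).
- manip.solve_ik(position, orientation): joint angles nearest the present ones, or None.
- viewer.get_image(name): name is "scene" or "top" or "wrist"; returns the picture (480x640x3 uint8, red, green, blue); there is no depth.
- viewer.get_calibration(name): a dict with "vfov" (degrees; the focal length in pixels is half the picture's height over the tangent of half this angle, whatever the lens; pixels are square), "cx", "cy" (the principal point, pixels), "eye" and "attitude" of the camera in the world. Camera axes: x right, y down, z forward; pixel columns grow to the right and rows downward; lengths in m; the calibration is good to about 2 mm. A picture is of the moment at which its call begins: read the wrist's pose just before it. get_calibration takes no time and is no camera call; for the wrist camera it gives the pose at the moment of the call.
A pose or a line that the arm cannot do raises manip.PlanningError and nothing moves.
- manip.hand_in(): hands the job in; it is judged then, once.
Readings, each from a call of its own:
- manip.current_clock(): time.
- manip.current_q(): joint angles.
- manip.current_joint_velocities(): joint speeds.
- manip.current_tau(): joint torques, N m.
- manip.current_tool_pos(): TCP position.
- manip.current_tcp_rot(): TCP orientation.
- manip.current_force(): force on the tool from outside, world axes, zero at the start.
- manip.current_wrist_torque(): the same for the moment, N m.
- manip.current_finger_gap(): finger opening in m.
- manip.current_gripper_force(): force on a finger pad.
Only numpy, scipy, OpenCV 4.12 (cv2) and the standard library are available. Lean on these libraries where they do the work, as an engineer would, in place of code of your own. Each camera call takes 0.05 s, during which the arm holds its last target. There are 200 camera calls.

## Working session

There is one attempt and no reset: what is moved stays moved. The work goes in short steps, each a Python script; the robot and the scene stay as the last script left them, time stands still between calls to the robot, and variables do not carry over. Pictures are saved under pics/ and viewed, at most 10 in all, crops included, and the job is handed in when it is done.

```bash
mkdir -p pics; python3 - <<'E'
from bench import manip,effector,viewer
import cv2,numpy as np
for n in ("scene","top"):
    cv2.imwrite(f"pics/{n}0.png",viewer.get_image(n)[:,:,::-1]); print(viewer.get_calibration(n))
print(manip.current_clock())
E
```

```text
{'vfov': 56.257816364260385, 'cx': 319.70982644242156, 'cy': 234.4466451106404, 'eye': array([0.19901573, 0.68554898, 0.53022239]), 'attitude': array([-0.18868362,  0.85536045, -0.46966146,  0.1103409 ])}
{'vfov': 57.01455639690591, 'cx': 322.88609734440104, 'cy': 243.59246370422036, 'eye': array([0.31631798, 0.04795085, 1.07179993]), 'attitude': array([-0.69687089,  0.70829939, -0.0813494 ,  0.07787943])}
0.1
```

View pics/top0.png

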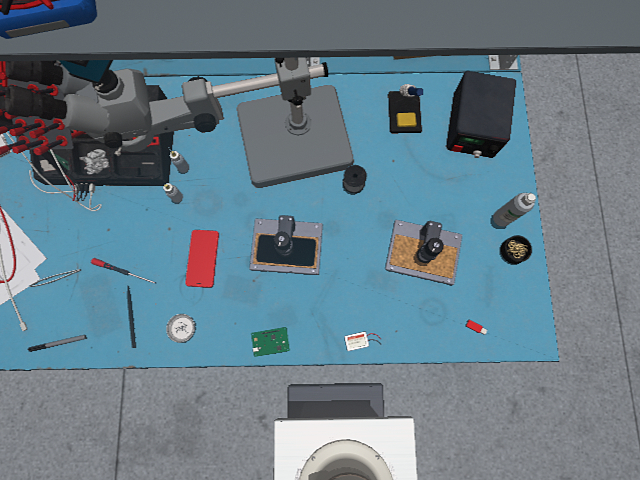

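View pics/scene0.png

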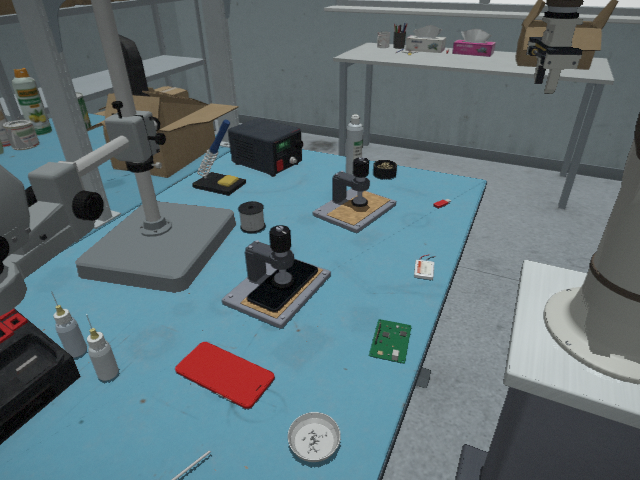

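The top view shows the look-alikes:
- Knob of the clamp holding the black phone at (283,240).
- Knob of the clamp with bare cork (empty) at (433,247).
- Spool at (355,180).
- Tin at (516,250).
- Red phone-shaped item at (202,258), not in a clamp.

In the scene view the knobs are at about (280,238) for the phone clamp and (361,168) for the empty one. I choose (283,240) and check it in a close crop.

```bash
cat > h.py <<'E'
import numpy as np,cv2
from scipy.spatial.transform import Rotation as R
def ray(c,u,v,h=480):
    f=h/2/np.tan(np.radians(c['vfov'])/2)
    d=R.from_quat(c['attitude']).apply([(u-c['cx'])/f,(v-c['cy'])/f,1]); return c['eye'],d/np.linalg.norm(d)
def onz(c,u,v,z):
    e,d=ray(c,u,v); return e+d*(z-e[2])/d[2]
def tri(r1,r2):
    A=np.zeros((3,3));b=np.zeros(3)
    for e,d in(r1,r2):
        P=np.eye(3)-np.outer(d,d);A+=P;b+=P@e
    return np.linalg.solve(A,b)
E
python3 - <<'E'
from bench import viewer,manip
from h import *
t=cv2.imread('pics/top0.png');s=cv2.imread('pics/scene0.png')
a=cv2.resize(t[205:280,240:330],None,fx=4.4,fy=4.4,interpolation=2);b=cv2.resize(s[215:305,235:325],None,fx=4.4,fy=4.4,interpolation=2)
o=np.zeros((400,800,3),np.uint8);o[:a.shape[0],:a.shape[1]]=a[:400,:400];o[:b.shape[0],400:]=b[:,:400][:400] if b.shape[0]>400 else b[:,:400]
cv2.imwrite('pics/crop.png',o)
ct,cs=[viewer.get_calibration(n) for n in('top','scene')]
print(onz(ct,283,240,.133),onz(ct,433,244,.133),tri(ray(ct,283,239),ray(cs,281,230)))
E
```

```text
Traceback (most recent call last):
ValueError: could not broadcast input array from shape (396,396,3) into shape (396,400,3)
```

```bash
python3 - <<'E'
from bench import viewer,manip
from h import *
t=cv2.imread('pics/top0.png');s=cv2.imread('pics/scene0.png')
o=np.hstack([cv2.resize(i,(400,400),interpolation=2) for i in(t[200:280,243:323],s[215:295,235:315])])
cv2.imwrite('pics/crop.png',o)
ct,cs=[viewer.get_calibration(n) for n in('top','scene')]
print(onz(ct,283,240,.133),onz(ct,433,244,.133),tri(ray(ct,283,239),ray(cs,281,230)))
E
```

```text
[0.54122877 0.12843862 0.133     ] [ 0.52706419 -0.19861705  0.133     ] [0.54233871 0.12793094 0.12900023]
```

View pics/crop.png

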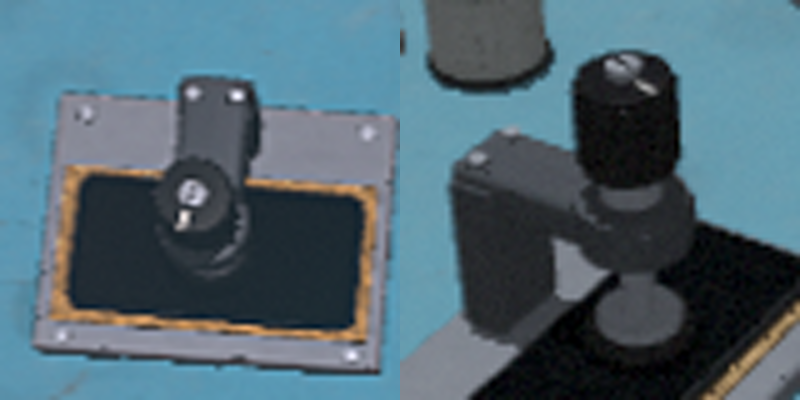

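The crop confirms it: the black phone lies on the cork under this knob. The pin end is at top pixel (281.6,238.6) and scene pixel (279.6,228.2). Next I plan the yaw and go above it.

```bash
python3 - <<'E'
from bench import viewer,manip
from h import *
ct,cs=[viewer.get_calibration(n) for n in('top','scene')]
p=tri(ray(ct,281.6,238.6),ray(cs,279.6,228.2)); print(p,onz(ct,281.6,238.6,.135),onz(cs,279.6,228.2,.135))
def down(y): return (R.from_euler('z',y)*R.from_euler('x',np.pi)).as_quat()
P=onz(ct,281.6,238.6,.135)
best=None
for y in np.arange(-3.1,3.15,.4):
    q=[manip.solve_ik([P[0],P[1],.098],down(y-d)) for d in(0,1.6)]
    print(round(y,2),[None if k is None else np.round(k,2).tolist() for k in q])
E
```

```text
[0.54256644 0.13075265 0.13398443] [0.54393618 0.13132939 0.135     ] [0.53981178 0.13213867 0.135     ]
-3.1 [[0.24, 0.57, -0.68, 1.88, 0.46, 0.86, 0.94], [0.54, 0.81, -1.15, 1.87, 0.85, 1.07, -0.95]]
-2.7 [[0.6, 0.93, -1.3, 1.87, 0.99, 1.19, 0.95], [0.54, 0.8, -1.15, 1.87, 0.85, 1.07, -0.55]]
-2.3 [[0.6, 0.93, -1.3, 1.87, 0.99, 1.19, 1.35], [0.51, 0.76, -1.1, 1.87, 0.8, 1.03, -0.12]]
-1.9 [[0.6, 0.93, -1.3, 1.87, 0.99, 1.19, 1.75], [0.4, 0.66, -0.91, 1.87, 0.65, 0.94, 0.4]]
-1.5 [[0.6, 0.93, -1.3, 1.87, 0.99, 1.19, 2.15], [0.24, 0.57, -0.68, 1.88, 0.46, 0.86, 0.94]]
-1.1 [[-0.81, 0.56, 0.68, 1.91, -0.47, 0.83, -2.55], [0.6, 0.93, -1.3, 1.87, 0.99, 1.19, 0.95]]
-0.7 [[-0.65, 0.51, 0.46, 1.91, -0.31, 0.8, -2.29], [0.6, 0.93, -1.3, 1.87, 0.99, 1.19, 1.35]]
-0.3 [[-0.3, 0.47, 0.01, 1.9, -0.01, 0.78, -2.15], [0.6, 0.93, -1.3, 1.87, 0.99, 1.19, 1.75]]
0.1 [[0.39, 0.65, -0.9, 1.87, 0.64, 0.93, -2.28], [0.6, 0.93, -1.3, 1.87, 0.99, 1.19, 2.15]]
0.5 [[0.47, 0.72, -1.03, 1.87, 0.74, 0.99, -1.96], [-0.81, 0.56, 0.68, 1.91, -0.47, 0.83, -2.55]]
0.9 [[0.52, 0.78, -1.12, 1.87, 0.83, 1.05, -1.62], [-0.65, 0.51, 0.46, 1.91, -0.31, 0.8, -2.29]]
1.3 [[0.53, 0.8, -1.14, 1.87, 0.84, 1.06, -1.23], [-0.3, 0.47, 0.01, 1.9, -0.01, 0.78, -2.15]]
1.7 [[0.54, 0.81, -1.15, 1.87, 0.85, 1.07, -0.84], [0.39, 0.65, -0.9, 1.87, 0.64, 0.93, -2.28]]
2.1 [[0.53, 0.8, -1.14, 1.87, 0.84, 1.06, -0.43], [0.47, 0.72, -1.03, 1.87, 0.74, 0.99, -1.96]]
2.5 [[0.49, 0.74, -1.06, 1.87, 0.77, 1.01, 0.02], [0.52, 0.78, -1.12, 1.87, 0.83, 1.05, -1.62]]
2.9 [[0.35, 0.62, -0.83, 1.87, 0.58, 0.91, 0.56], [0.53, 0.8, -1.14, 1.87, 0.84, 1.06, -1.23]]
```

```bash
cat >> h.py <<'E'
def down(y): return (R.from_euler('z',y)*R.from_euler('x',np.pi)).as_quat()
E
python3 - <<'E'
from bench import viewer,manip
from h import *
manip.move_pose([.5425,.1312,.23],down(-3.1))
c=viewer.get_calibration('wrist');im=viewer.get_image('wrist')
cv2.imwrite('pics/w1.png',im[:,:,::-1]);np.save('w1.npy',c,allow_pickle=True)
print(manip.current_q(),manip.current_tool_pos(),manip.current_clock(),c)
f=240/np.tan(np.radians(c['vfov'])/2);v=R.from_quat(c['attitude']).inv().apply(np.array([.5425,.1312,.135])-c['eye']);print(c['cx']+f*v[0]/v[2],c['cy']+f*v[1]/v[2])
E
```

```text
[ 0.63388624  0.65150051 -1.29652598  1.7653943   0.66247388  1.250885
  0.77277281] [0.54280558 0.1301831  0.22982316] 3.075 {'vfov': 59.84541755501566, 'cx': 319.51743219470643, 'cy': 238.35592443091682, 'eye': array([0.46786077, 0.12662269, 0.38761501]), 'attitude': array([0.68586031, 0.71398482, 0.10126001, 0.09781476])}
322.3348384052052 240.5364328121914
```

View pics/w1.png

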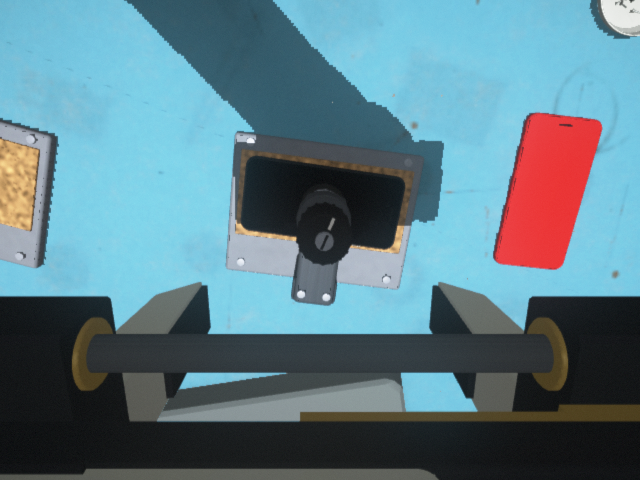

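The pin end is at (324,241), within about 1 mm of the prediction, with the phone under the foot and clear space for the fingers. Descend, grip and turn.

```bash
python3 - <<'E'
from bench import viewer,manip,effector
from h import *
c=np.load('w1.npy',allow_pickle=True).item()
p=onz(c,324,241,.135);print(p)
p=(p+[.5425,.1315,.135])/2
g=.117-manip.grip_depth
manip.servo_line([p[0],p[1],g],ori=down(-3.1),vel=.08)
print(manip.current_tool_pos(),manip.current_force(),manip.current_clock())
effector.close(f_grip=40)
print(manip.current_finger_gap(),manip.current_gripper_force(),manip.current_tool_pos(),manip.current_force(),manip.current_clock())
q=np.array(manip.current_q());print(q)
for i in range(4):
    q[6]-=.4; manip.movej(q.tolist())
    print(manip.current_q()[6],manip.current_tool_pos(),manip.current_force(),manip.current_wrist_torque(),manip.current_finger_gap(),manip.current_clock())
cv2.imwrite('pics/w2.png',viewer.get_image('wrist')[:,:,::-1]);cv2.imwrite('pics/s2.png',viewer.get_image('scene')[:,:,::-1])
E
```

```text
[0.54276286 0.13226429 0.135     ]
[0.54294352 0.13198428 0.09864565] [ 0.00314732 -0.71063186  0.52776112] 4.875
0.03645464073127153 39.99006450176239 [0.54259184 0.13267291 0.09828165] [ 0.17456744  3.18907789 -1.2431961 ] 5.7833
[ 0.52812974  0.78926575 -1.13387601  1.87115426  0.83299367  1.05150033
  0.65664981]
0.2600634970260152 [0.54257589 0.13267886 0.0982864 ] [0.3003226  1.93261939 0.14456393] [ 0.23017674 -0.13479    -0.0462193 ] 0.036460489488596794 6.25
-0.13827245951893669 [0.54250789 0.13261672 0.09826517] [ 0.08207377  0.56016558 -0.29391531] [ 0.18258689 -0.0279831   0.06132054] 0.03647009191965716 6.7167
-0.5378762032989113 [0.5424501  0.13262982 0.09827855] [-1.03009265  1.18125871  0.69511649] [0.14795644 0.1031823  0.02214855] 0.03623079662466448 7.1833
-0.9376605993231829 [0.54241116 0.13260577 0.09827229] [-1.9898847  -0.12427822  1.72111792] [0.08202884 0.27971625 0.04104206] 0.03646165883940272 7.65
```

```bash
python3 - <<'E'
from bench import viewer,manip,effector
from h import *
q=np.array(manip.current_q())
q[6]-=.3; manip.movej(q.tolist())
print(manip.current_wrist_torque(),manip.current_clock())
effector.open_jaws()
x=manip.current_tool_pos();print(manip.current_finger_gap())
manip.servo_line([x[0],x[1],.23],vel=.12)
print(manip.current_force(),manip.current_tool_pos(),manip.current_clock())
w=viewer.get_image('wrist')[:,:,::-1]; s=viewer.get_image('scene')[:,:,::-1]
c=viewer.get_calibration('wrist')
f=240/np.tan(np.radians(c['vfov'])/2);v=R.from_quat(c['attitude']).inv().apply(np.array([.5427,.132,.135])-c['eye']);u=[int(c['cx']+f*v[0]/v[2]),int(c['cy']+f*v[1]/v[2])];print(u)
w1=cv2.imread('pics/w1.png')
k=lambda i,a,b,r:cv2.resize(i[b-r:b+r,a-r:a+r],(260,260),interpolation=2)
cv2.imwrite('pics/cmp.png',np.hstack([k(w1,324,241,45),k(w,*u,45),k(s,280,250,45)]))
# angle of camera change about vertical
print((R.from_quat(c['attitude'])*R.from_quat(np.load('w1.npy',allow_pickle=True).item()['attitude']).inv()).as_rotvec())
E
```

```text
[ 0.11862019  0.26421312 -0.03030514] 8.1333
0.09219450323235971
[-0.96173676  0.15689833 -0.42974959] [0.54197381 0.13234482 0.2291738 ] 10.3917
[320, 241]
[ 6.36558757e-04  6.87833972e-04 -1.89301383e+00]
```

View pics/cmp.png

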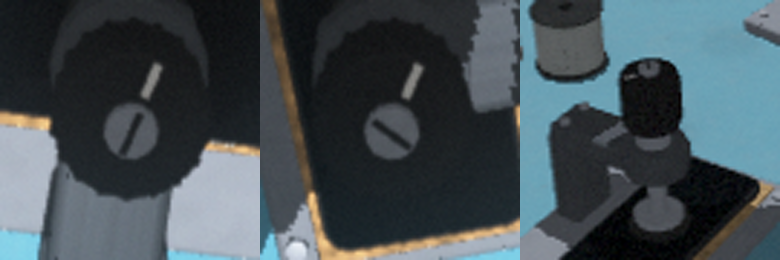

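The knob marker stayed fixed relative to the hand, so the knob turned with it by 1.89 rad. The pin slot lags it by about 78°, so the slip is about 1.36 rad and the screw turned about 0.53 rad. The foot is down on the phone, which lies in place.

```bash
python3 -c "
from bench import manip
print(manip.hand_in())"
```

```text
the job is handed in; nothing more can be done
None
```

I turned the phone clamp's knob about 1.9 rad clockwise, which slipped its ratchet about 1.36 rad by the camera images (0.33 needed); I then let go and handed the job in, with the phone apparently in place, the empty clamp untouched, and the foot's force on the phone not measured.

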